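# Brake the turning index dial and lock it with its pin

## Task

The feeder's index dial is being turned by its slipping drive. Take the locating pin out of its holder, put it down through the fixed slot in the bridge and drag its tip lightly on the dial to brake it, so that the dial's hole stops under the slot, then push the pin fully home through both so that it locks the dial, and let go. Brake it to a slow creep before the pin goes in and never let pin or fingers bear on the dial with more than 30 N; leave the other things on the bench alone.

Things in the scene. Friction and masses are not known exactly. Their poses are not given: they have to be found in the camera images.
- dial: Level aluminium disc, radius 100 mm, 12 mm thick; origin on its upright axis at table height (top face 70 mm above it). Turns without end about its +z (counter-clockwise from above) at about 3.5 rad/s. Its one hole is on its own -x side. It floats on a spring (1 mm per N) of unknown preload: starts to sink at 0 to 3 N or hangs up to 4 mm low; 12 mm down is a hard stop; springs back slowly.
- dial_hole (a point): Centre of the dial's only hole at its top face, 80 mm from the axis: a through window 14 mm along the turning direction and 22 mm along the radius. Nothing is under it for 40 mm. It goes round with the dial. It catches the pin only when it creeps (well under 1 rad/s); faster, it slips past under the foot.
- feeder: Fixed dark steel base plate 260 x 220 x 12 mm under the dial, with the drive and, on its -x side, a column that carries the bridge; origin on the dial's axis at table height. The drive is weak and slips: about 3 N of drag at the hole's radius stalls the dial (the pin pressed on it with some 3.5 to 7 N), less drag slows it in proportion, and when let go it is back at speed within 0.2 s.
- slot (a point): Centre of the fixed slot at the top of the bridge, a level steel plate 70 mm wide, 85 mm along the radius, 10 mm thick over the dial's rim; top 86 mm above the table, underside 6 mm above the dial. The slot goes through it: 14 mm along the point's y (the turning direction), 21 mm along its x (the radius). The dial's axis is 80 mm away along +x. The dial's hole passes exactly below it.
- pin: Steel pin, about 120 g: round shank 12 mm diameter and 36 mm long with a 1 mm rounded foot, below a square head 24 x 24 mm and 46 mm tall to grip by its flats. Origin at the centre of the foot, z up along the pin to the head, x and y square to the flats; 82 mm tall. It starts upright in the holder with its head resting on the holder's top.
- pin_shoulder (a point): Centre of the underside of the pin's head, 36 mm above the foot.
- holder: Black plastic block 60 x 60 x 40 mm, fixed, with a 14 mm square hole through its middle that holds the pin; origin at the centre of its underside.
- canister: White lidded jar, 56 mm diameter, 85 mm tall, loose; bystander, to be left alone. Origin at the centre of its underside.
- cases: Stack of white plastic cases 85 x 65 x 72 mm, loose; bystander, to be left alone. Origin at the centre of its underside.
- driver: Screwdriver with a black handle lying on the bench; bystander, to be left alone. Origin at its underside, handle to its -x.
There are look-alikes about, which are no part of the job. What is meant by the pin is not blue, and is the larger of those in its own colour.

How it is judged:
By the outcome, as a careful person would: the job done as asked, in the order asked, and still so for the second after the job is handed in, with the robot touching nothing.
It also fails if it takes over 58 s, if anything falls off the work surface, if the arm or the gripper's body presses on something with over 40 N, if the wrist force passes 120 N, or if a joint passes its speed limit or range.

## Robot

A 6-joint arm with a two-finger parallel gripper is mounted at the origin on the work surface. World frame = base frame: x ahead of the robot, y to its left, z up, the work surface at z = 0. Lengths are in m, angles in rad, forces in N, time in s.
With the tool pointing down it reaches from about 0.25 to 0.775 m from the base axis. Payload 4 kg.
Tool frame: the origin (TCP) lies midway between the tips of the shut fingers; the grasp point (between the pads) lies 19 mm behind it; z points along the fingers, y is the line along which they close (so a half turn about z gives the same grasp; the last joint's range is limited). The gripper opens to 85 mm and grips with 20 to 120 N. Pads are 22 mm wide; open, the fingers measure 114 mm over their backs; the gripper's body (76 mm by 85 mm) begins 54 mm behind the grasp point. The pads swing forward as they close: fully open they stand 13 mm farther back than shut.
Start: joints at [-1.272, 0.087, 1.371, -0, 1.684, -0.103], TCP at [0.215, -0.506, 0.231] pointing down, gripper open.
Joint ranges: [-3.1, 3.1], [-0.76, 2.03], [0.27, 2.55], [-1.08, 4.22], [0.17, 2.65], [-2.57, 2.57]. Speed limits (rad/s): [2.79, 2.79, 3.14, 3.14, 3.14, 3.14].

## Interface

Orientations are given as [roll, pitch, yaw] about the fixed x, y, z axes, in that order (R = Rz(yaw) Ry(pitch) Rx(roll)).
In Python, from bench import env gives the robot as it stands.
- The arm moves only by the shell command python3 -m inch 'ROWS' [FORCE]. ROWS is JSON, a list of rows, each a list of 3 entries, a list of its own where there are three numbers: the shift along the tool's x, y, z in cm, then the turn, a rotation vector about the tool's x, y, z in rad, then the closure, from 0 (fully open) to 1 (shut). In form: [[[dx, dy, dz], [rx, ry, rz], jaw], ...]. A call has 1 to 20 rows; each row shifts and turns the commanded pose from where the row before left it, along the tool's axes as they then stand; what a row does not reach is not made up. A row lasts 1/10 s, in which the tool goes at most 50 mm and 8.59 degrees, less where a joint would pass 70% of its speed; a pose out of reach is approached as far as the arm can. A call with a gripper value outside its range is refused whole. The fingers move at their own pace and stop on an object; FORCE is the grip in N (left out, the last holds). Time passes only in rows, so rows that do not move let the fingers close. It gives the time, the measured TCP pose, the force, the opening and the grip force at its end, in the units of the state.
- env.observe(): the state, without advancing time (a new reading comes with each control period).
- env.capture(name): name is "scene" or "top" or "wrist"; returns a dict with "image" (480x640x3 uint8, red, green, blue), "fx", "fy", "cx", "cy" (pixels), "R" (3x3) and "t" (3): a world point X has camera coordinates R X + t; the wrist camera has in their place "hand_eye" (4x4, takes a point from camera to tool coordinates, whose origin is the TCP and whose axes are the flange's). Camera axes: x right, y down, z forward; pixel columns grow to the right and rows downward; lengths in m; the calibration is good to about 2 mm. A picture is of the moment at which its call begins: read the wrist's pose just before it. There is no depth.
- env.finish_job(): hands the job in; it is judged then, once.
Trained networks look in a picture, given as the dict that the camera call returned (one of the last four; its "shot" number tells which), for a name from the list of things; names that differ only in an ending like _2 or _b are one class to them, and where a whole thing is asked for, a point or a joint stands for the part that bears it (a point fixed in the world has none). Each returns a list of dicts, best first, with "confidence" (0 to 1); they miss things now and then, are a little off and sometimes report something else, mostly with a low value. They report only what shows in the picture. A call takes as long as a camera call. They do not tell look-alikes from the thing itself.
- env.look_for(name, picture): "location" ([x, y, z] in m, in world coordinates, good to about 4 mm: the middle of the surface that is visible of it).
- env.place_of(name, picture): "location" ([x, y, z] in m, in world coordinates, good to about 4 mm: a listed point, or the origin of a listed thing).
The state is a dict: "time": time; "qpos": joint angles; "joint_vel": joint speeds; "tau": joint torques, N m; "ee_pos": TCP position; "eef_rot": TCP orientation; "wrist_force": force on the tool from outside, world axes, zero at the start; "torque": the same for the moment, N m; "opening": finger opening in m; "grip_force": force on a finger pad.
Only numpy, scipy, OpenCV 4.12 (cv2) and the standard library are available. Lean on these libraries where they do the work, as an engineer would, in place of code of your own. Each camera call takes 0.05 s, during which the arm holds its last target. There are 200 camera calls.

## Working session

There is one attempt and no reset: what is moved stays moved. The work goes in short steps, Python scripts to look and compute and a shell command to move; the robot and the scene stay as the last step left them, time stands still between calls to the robot, and variables do not carry over. Pictures are saved under pics/ and viewed, at most 10 in all, crops included, and the job is handed in when it is done.

```bash
ls; mkdir -p pics
python3 - <<'E'
from bench import env
import cv2
s=env.observe(); print(s)
for c in ("top","scene"):
    p=env.capture(c); cv2.imwrite(f"pics/{c}1.png",p["image"][:,:,::-1])
    for n in ("pin","holder","dial","slot","feeder","dial_hole","canister","cases","driver","pin_shoulder"):
        print(c,n,[(d["location"] if isinstance(d["location"],list) else d["location"].round(3).tolist(),round(d["confidence"],2)) for d in env.place_of(n,p)])
E
```

```text
pics
{'time': 0.0, 'qpos': array([-1.27211108e+00,  8.79655431e-02,  1.37228125e+00,  1.10565342e-05,
        1.68362437e+00, -1.03088016e-01]), 'joint_vel': array([-0.00089395, -0.0016071 ,  0.00032396, -0.00134191,  0.00025773,
        0.00012191]), 'tau': array([ 9.95920027e-05, -3.51859188e+01, -3.13273215e+01, -2.21190130e-04,
        1.07180828e-02, -8.66654204e-06]), 'ee_pos': array([ 0.21493154, -0.5057083 ,  0.23011969]), 'eef_rot': array([-3.13932737e+00, -2.45401841e-04,  4.01774217e-01]), 'wrist_force': array([-0.32177347, -0.00857887,  0.29560817]), 'torque': array([ 0.01030282, -0.03934348,  0.01521904]), 'grip_force': 0.0, 'opening': 0.08551038738828896}
top pin [([0.4096, 0.2916, 0.0026], 0.78), ([0.5809, 0.2958, -0.0019], 0.49), ([0.4964, 0.2748, 0.0046], 0.46)]
top holder [([0.4958, 0.2699, 0.0004], 0.94), ([0.4946, 0.2718, 0.0395], 0.54)]
top dial [([0.5813, 0.0114, -0.0005], 0.74)]
top slot [([0.4984, 0.0302, 0.0843], 0.91)]
top feeder [([0.575, 0.0088, -0.0038], 0.7), ([0.6976, -0.2865, -0.0025], 0.68)]
top dial_hole [([0.6548, -0.0107, 0.0704], 0.82)]
top canist
[... 232 characters left out ...]
0234], 0.42), ([0.4999, 0.0331, 0.0865], 0.17)]
scene pin [([0.4954, 0.2776, 0.0025], 0.96), ([0.4084, 0.2866, -0.0062], 0.58), ([0.5767, 0.3008, -0.0044], 0.57)]
scene holder [([0.4958, 0.2762, 0.0033], 0.93)]
scene dial [([0.5791, 0.0054, 0.0008], 0.71)]
scene slot [([0.4981, 0.0335, 0.0853], 0.97)]
scene feeder [([0.5755, 0.0128, 0.0], 0.84)]
scene dial_hole [([0.5676, 0.0913, 0.0663], 0.83)]
scene canister [([0.4651, -0.2808, 0.0003], 0.77)]
scene cases [([0.6973, -0.2929, -0.0026], 0.91)]
scene driver [([0.7202, 0.3128, -0.0003], 0.85), ([0.4954, 0.2778, 0.0406], 0.41)]
scene pin_shoulder [([0.415, 0.2872, 0.0335], 0.9), ([0.4947, 0.274, 0.0407], 0.61), ([0.5769, 0.2997, 0.0283], 0.46)]
```

View pics/top1.png

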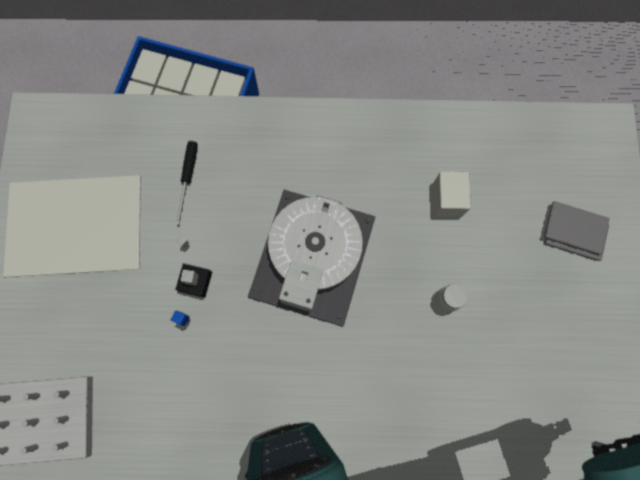

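View pics/scene1.png

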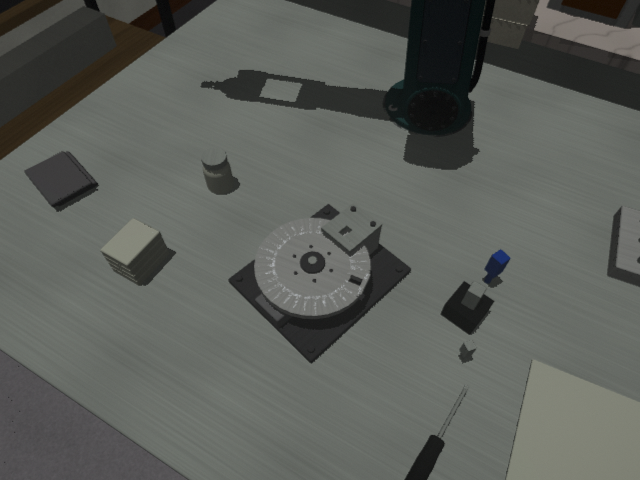

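The pin candidates are: the grey head in the holder (top 193,280 / scene 477,294), the blue one (top 180,319 / scene 497,263), and a tiny grey one (top 185,246 / scene 467,351). The one in the holder fits: it is not blue, is the larger grey one, and is in the holder. I'll move above it and confirm from close up.

```bash
cat > h.py <<'E'
import numpy as np, cv2
from scipy.spatial.transform import Rotation as Ro
from bench import env
def go(x,y,z,yaw=None):
    "shift (cm, tool axes) and tool-z turn to reach a target from the measured pose"
    s=env.observe(); R=Ro.from_euler("xyz",s["eef_rot"]).as_matrix()
    d=R.T@(np.array([x,y,z])-s["ee_pos"])*100
    print("shift cm",d.round(2),"turn",None if yaw is None else round(float((s["eef_rot"][2]-yaw+np.pi/2)%np.pi-np.pi/2),3))
def wrist():
    s=env.observe(); p=env.capture("wrist"); T=np.eye(4)
    T[:3,:3]=Ro.from_euler("xyz",s["eef_rot"]).as_matrix(); T[:3,3]=s["ee_pos"]
    p["W"]=T@np.array(p["hand_eye"]); return p
def back(p,u,v,z):
    d=p["W"][:3,:3]@np.array([(u-p["cx"])/p["fx"],(v-p["cy"])/p["fy"],1]); o=p["W"][:3,3]
    return o+d*(z-o[2])/d[2]
E
python3 - <<'E'
from h import *
print(np.array(env.capture("wrist")["hand_eye"]).round(3))
go(.43,.26,.23,-.16)
E
```

```text
[[-0.    -0.962 -0.274  0.07 ]
 [ 1.    -0.    -0.    -0.001]
 [ 0.    -0.274  0.962 -0.143]
 [ 0.     0.     0.     1.   ]]
shift cm [ 49.74 -62.12   0.13] turn 0.562
```

```bash
python3 -m inch '[[[3.1,-3.65,0],[0,0,0],0.3],[[3.1,-3.65,0],[0,0,0],0.3],[[3.1,-3.65,0],[0,0,0],0.3],[[3.1,-3.65,0],[0,0,0],0.3],[[3.1,-3.65,0],[0,0,0],0.3],[[3.1,-3.65,0],[0,0,0],0.3],[[3.1,-3.65,0],[0,0,0],0.3],[[3.1,-3.65,0],[0,0,0],0.3],[[3.1,-3.65,0],[0,0,0],0.3],[[3.1,-3.65,0],[0,0,0],0.3],[[3.1,-3.65,0],[0,0,0],0.3],[[3.1,-3.65,0],[0,0,0],0.3],[[3.1,-3.65,0],[0,0,0],0.3],[[3.1,-3.65,0],[0,0,0],0.3],[[3.1,-3.65,0],[0,0,0],0.3],[[3.1,-3.65,0],[0,0,0.14],0.3],[[3.1,-3.65,0],[0,0,0.14],0.3],[[0,0,0],[0,0,0.14],0.3],[[0,0,0],[0,0,0.14],0.3],[[0,0,0],[0,0,0],0.3]]' 40
python3 - <<'E'
from h import *
p=wrist(); cv2.imwrite("pics/w1.png",p["image"][:,:,::-1])
for n in ("pin","holder","pin_shoulder"):
    for d in env.place_of(n,p): print(n,np.round(d["location"],4),round(d["confidence"],2))
E
```

```text
time: 3.15
ee_pos: [0.4635, 0.2687, 0.2309]
eef_rot: [3.141, 0.001, -0.156]
wrist_force: [0.1, -1.1, 1.1]
opening: 0.0598
grip_force: 0.0
pin [0.4976 0.2752 0.0055] 0.96
pin [ 4.090e-01  2.895e-01 -4.000e-04] 0.82
pin [0.579  0.2977 0.0027] 0.81
holder [0.4989 0.2746 0.0011] 0.64
pin_shoulder [0.497  0.2739 0.039 ] 0.96
pin_shoulder [0.5797 0.3008 0.0253] 0.67
pin_shoulder [0.4087 0.2889 0.04  ] 0.59
```

View pics/w1.png

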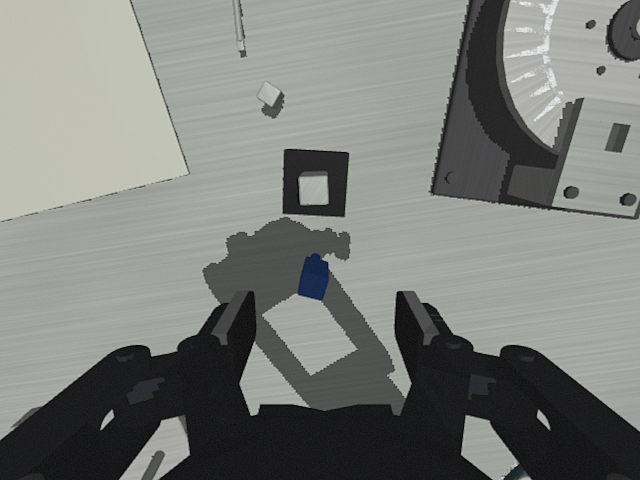

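The view shows the grey head in the holder (314,187), the small grey look-alike (269,95) and the blue one (313,277). The slot is at (617,137). I'll enlarge and measure the head's top.

Run:
```python
from h import *
p=wrist(); im=p["image"]; c=im[140:225,270:365]
cv2.imwrite("pics/w1c.png",cv2.resize(c[:,:,::-1],None,fx=6,fy=6,interpolation=cv2.INTER_CUBIC))
g=cv2.cvtColor(im,cv2.COLOR_RGB2GRAY)
print(g[187,290:345],g[160:215,314])
for th in (110,190):
    m=(g>th).astype(np.uint8); m[:155]=0;m[212:]=0;m[:,:288]=0;m[:,345:]=0
    n=cv2.findContours(m,0,1)[0]; n=max(n,key=cv2.contourArea); r=cv2.minAreaRect(n)
    b=cv2.boxPoints(r); P=np.array([back(p,u,v,.086) for u,v in b]); print(th,r,b.round(1).tolist(),P.round(4).tolist(),P.mean(0), np.arctan2(*(P[1]-P[0])[1::-1]))
```

```text
[ 37  39  42  39  40  38  22   8 117 157 171 176 175 172 170 170 170 174
 172 173 171 170 172 175 172 170 174 177 178 178 176 175 175 177 177 170
 149  92  30  38  38  39  39  44  35  38  40  40  37  42  40  41  38  40
  33] [ 42  40  40  43  41  40  41  42  41  42  34  57  87  84  81  81 120 170
 175 178 177 174 171 175 176 176 176 172 172 171 173 174 172 175 177 175
 173 171 169 169 170 170 170 169 134  43  29  39  37  37  39  38  36  35
  27]
110 ((312.5, 190.0), (28.0, 29.0), 90.0) [[298.0, 176.0], [327.0, 176.0], [327.0, 204.0], [298.0, 204.0]] [[0.5089, 0.2841, 0.086], [0.5052, 0.261, 0.086], [0.4828, 0.2645, 0.086], [0.4865, 0.2881, 0.086]] [0.49583561 0.27444787 0.086     ] -1.7267469885007116Traceback (most recent call last):
  File "<stdin>", line 8, in <module>
ValueError: max() iterable argument is empty
```

View pics/w1c.png

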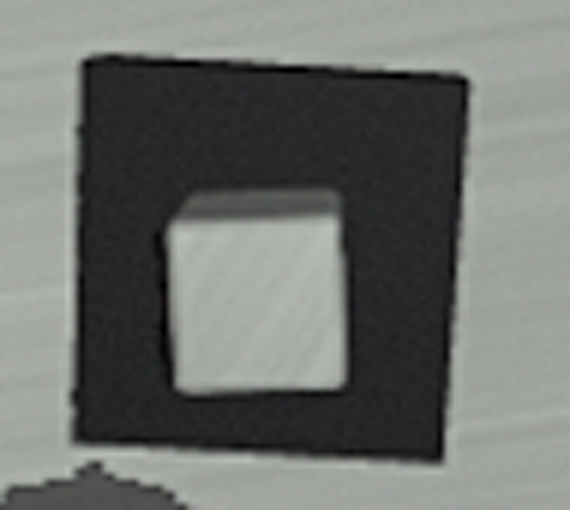

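Confirmed: a single square steel head in the black holder, with the top face centred at crop (258,303), and the head turned about 0.03 rad from the tool. Next I grasp it.

```bash
python3 -c "
from h import *
go(.496,.2745,.046,-.13)"
```

```text
shift cm [ 3.09 -1.16 18.56] turn -0.026
```

```bash
python3 -m inch '[[[1.55,-0.58,0],[0,0,-0.026],0.35],[[1.55,-0.58,0],[0,0,0],0.35],[[0,0,4],[0,0,0],0.35],[[0,0,4],[0,0,0],0.35],[[0,0,3.5],[0,0,0],0.35],[[0,0,3],[0,0,0],0.35],[[0,0,2.5],[0,0,0],0.35],[[0,0,1.5],[0,0,0],0.35],[[0,0,0],[0,0,0],0.35],[[0,0,0],[0,0,0],0.35]]' 60
python3 -m inch '[[[0,0,0],[0,0,0],0.7],[[0,0,0],[0,0,0],0.9],[[0,0,0],[0,0,0],1],[[0,0,0],[0,0,0],1],[[0,0,0],[0,0,0],1],[[0,0,0],[0,0,0],1]]' 60
python3 -m inch '[[[0,0,-1],[0,0,0],1],[[0,0,-2],[0,0,0],1],[[0,0,-3],[0,0,0],1],[[0,0,-3],[0,0,0],1],[[0,0,-2],[0,0,0],1],[[0,0,0],[0,0,0],1]]' 60
python3 -c "
from h import *
go(.478,.036,.155,-.28)"
```

```text
time: 4.4
ee_pos: [0.4966, 0.2753, 0.0473]
eef_rot: [-3.141, -0.001, -0.131]
wrist_force: [-0.1, -0.5, 0.4]
opening: 0.0552
grip_force: 0.0
time: 5.0
ee_pos: [0.497, 0.2749, 0.0483]
eef_rot: [-3.141, -0.003, -0.131]
wrist_force: [-1.1, -2.8, 6.0]
opening: 0.0231
grip_force: 59.0
time: 5.6
ee_pos: [0.4978, 0.2765, 0.1608]
eef_rot: [-3.137, -0.007, -0.131]
wrist_force: [-0.0, 0.0, -1.4]
opening: 0.0235
grip_force: 59.2
shift cm [ 1.17 24.1   0.47] turn 0.149
```

```bash
python3 -m inch '[[[0.2,4,0],[0,0,0],1],[[0.2,4,0],[0,0,0],1],[[0.2,4,0],[0,0,0],1],[[0.2,4,0],[0,0,0],1],[[0.2,4,0],[0,0,0.05],1],[[0.2,4,0],[0,0,0.05],1],[[0,0,0],[0,0,0.05],1],[[0,0,0],[0,0,0],1],[[0,0,0],[0,0,0],1]]' 60
python3 - <<'E'
from h import *
print(env.observe()["ee_pos"])
p=wrist(); cv2.imwrite("pics/w2.png",p["image"][:,:,::-1])
for n in ("pin","slot","pin_shoulder","dial","dial_hole"):
    for d in env.place_of(n,p): print(n,np.round(d["location"],4),round(d["confidence"],2))
E
```

```text
time: 6.5
ee_pos: [0.4739, 0.0362, 0.1552]
eef_rot: [-3.142, 0.002, -0.28]
wrist_force: [0.2, 0.6, -1.7]
opening: 0.0235
grip_force: 59.5
[0.47389419 0.03624264 0.15519373]
pin [0.4741 0.0384 0.1112] 0.9
pin [ 0.4125  0.287  -0.0029] 0.83
slot [0.5013 0.0314 0.0902] 0.67
pin_shoulder [0.4085 0.2872 0.0389] 0.83
pin_shoulder [0.4733 0.0377 0.1468] 0.64
dial [ 0.579   0.0119 -0.005 ] 0.88
dial_hole [ 0.5032 -0.0238  0.0692] 0.84
```

View pics/w2.png

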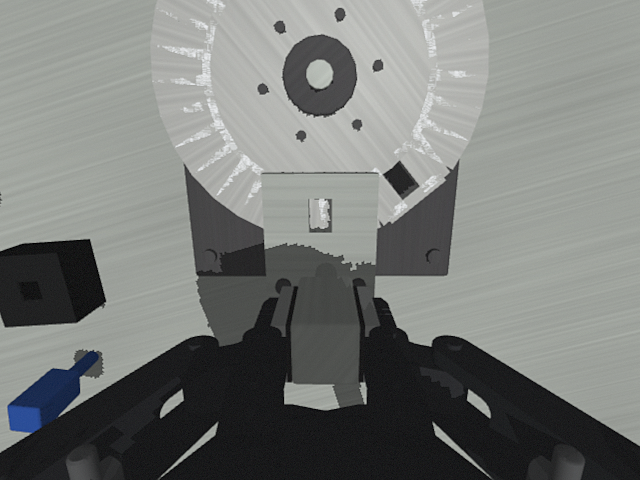

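Run:
```python
from h import *
p=wrist(); im=p["image"]; g=cv2.cvtColor(im,cv2.COLOR_RGB2GRAY)
c=np.hstack([cv2.resize(im[185:245,285:355],(400,343),interpolation=2),cv2.resize(im[245:305,285:355],(400,343),interpolation=2)])
cv2.imwrite("pics/w2c.png",c[:,:,::-1])
print(p["cx"],p["cy"]); print(g[225,300:345])
print(back(p,320.5,215,.086))
W=np.linalg.inv(p["W"]); s=env.observe()
for dz in (.0083,.0443):
    q=s["ee_pos"]-[0,0,dz]; q=W@np.r_[q,1]; print(p["fx"]*q[0]/q[2]+p["cx"],p["fy"]*q[1]/q[2]+p["cy"], p["fx"]/q[2]*.006)
```

```text
324.8967449722795 242.1824061864272
[159 162 158 160 160 161 160 160 166 134 114 158 172 171 173 172 172 177
 180 179 172 167 164 167 171 176 178 180 191 135  77  69 142 169 162 163
 163 163 163 162 164 164 164 162 164]
[0.49991554 0.03328261 0.086     ]
327.5191644892714 295.30681594004903 12.912074132826147
327.1416381746914 268.4906782964258 10.662334729521968
```

View pics/w2c.png

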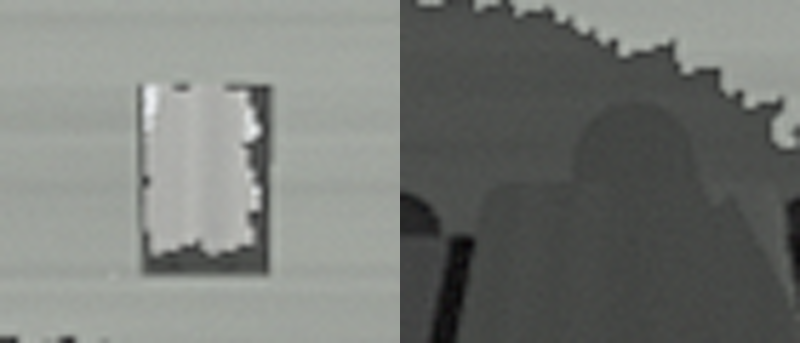

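Run:
```python
from h import *
p=wrist(); s=env.observe()
S=back(p,320.7,216.5,.086); F=back(p,326.1,272.4,s["ee_pos"][2]-.0435)
R=Ro.from_euler("xyz",s["eef_rot"]).as_matrix()
print(S,F,s["ee_pos"],(R.T@(S-F)*100).round(2))
```

```text
[0.49899253 0.03331875 0.086     ] [0.47267935 0.03746804 0.11278047] [0.47447157 0.03631703 0.15628047] [ 2.64 -0.33  2.68]
```

```bash
python3 -m inch '[[[1.32,-0.17,0],[0,0,0],1],[[1.32,-0.16,0],[0,0,0],1],[[0,0,1],[0,0,0],1],[[0,0,0.9],[0,0,0],1],[[0,0,0],[0,0,0],1],[[0,0,0],[0,0,0],1]]' 60
python3 - <<'E'
from h import *
s=env.observe();p=wrist(); im=p["image"]
W=np.linalg.inv(p["W"]);q=W@np.r_[s["ee_pos"]-[0,0,.0443],1];u,v=p["fx"]*q[0]/q[2]+p["cx"],p["fy"]*q[1]/q[2]+p["cy"]
print(s["ee_pos"],u,v)
a,b=int(u)-50,int(v)-50
c=im[b:b+75,a:a+100]; print(a,b)
c=cv2.convertScaleAbs(c,alpha=1.5,beta=20)
cv2.imwrite("pics/w3c.png",cv2.resize(c[:,:,::-1],(800,600),interpolation=2))
E
```

```text
time: 7.5
ee_pos: [0.5, 0.0318, 0.1363]
eef_rot: [3.141, 0.002, -0.281]
wrist_force: [0.4, -0.3, -1.2]
opening: 0.0233
grip_force: 59.5
[0.49997118 0.03176076 0.13634401] 326.93090571330896 268.39210431614896
276 218
```

View pics/w3c.png

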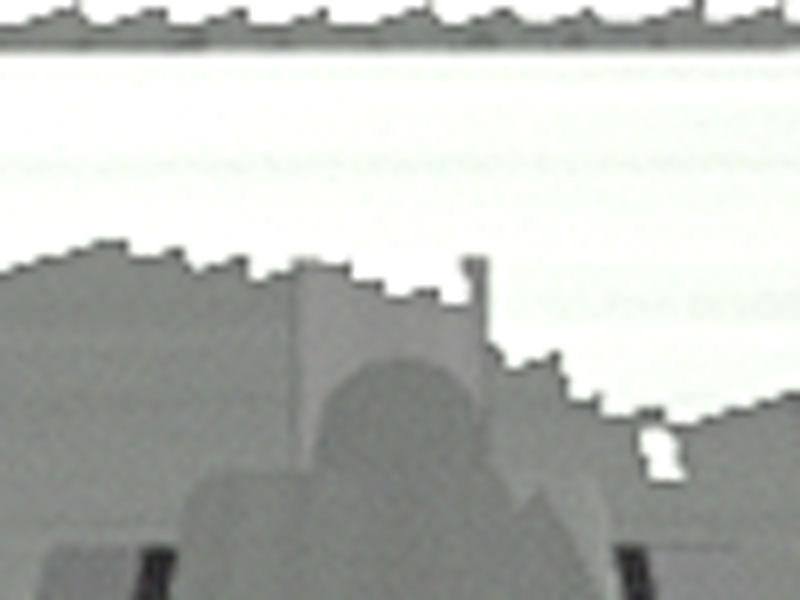

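Run:
```python
from h import *
p=wrist(); s=env.observe()
S=back(p,276+393/8,218+258/8,.086); F=back(p,276+399/8,218+358/8,s["ee_pos"][2]-.0433)
R=Ro.from_euler("xyz",s["eef_rot"]).as_matrix(); d=(R.T@(S-F)*100); print(d, "shift x",d[0]-1.05+.6)
```

```text
[ 0.4742539  -0.0419212   0.81398447] shift x 0.02425390386413817
```

```bash
cat >> h.py <<'E'
def check(n=6,A=(.577,.0105)):
    "angle of the hole from the slot (0 = under it, + ccw) and mean wrist force over n frames"
    a=np.radians(np.arange(0,360,2)); off=np.pi-.281; out=[];f=[]
    for _ in range(n):
        p=env.capture("scene"); s=env.observe(); f.append(s["wrist_force"])
        g=cv2.blur(cv2.cvtColor(p["image"],cv2.COLOR_RGB2GRAY),(3,3)).astype(np.float32); v=[]
        for r in (.077,.083):
            X=np.c_[A[0]+r*np.cos(a+off),A[1]+r*np.sin(a+off),0*a+.069]
            c=X@np.array(p["R"]).T+np.array(p["t"])
            v.append(cv2.remap(g,(p["fx"]*c[:,0]/c[:,2]+p["cx"]).astype(np.float32),(p["fy"]*c[:,1]/c[:,2]+p["cy"]).astype(np.float32),1).ravel())
        v=np.maximum(*v); k=np.where((a>.5)&(a<5.8),v,255); out.append((round(s["time"],2),int(np.degrees(a[k.argmin()])),int(k.min())))
    f=np.array(f); R=Ro.from_euler("xyz",s["eef_rot"]).as_matrix()
    print(out,"z",s["ee_pos"][2].round(4),"F tool",(f@R).mean(0).round(2),"sd",f.std(0).round(1)); return p
E
python3 -m inch '[[[0,-0.04,0.4],[0,0,0],1],[[0,0,0.6],[0,0,0],1],[[0,0,0.6],[0,0,0],1],[[0,0,0],[0,0,0],1]]' 60
python3 -c "
from h import *
p=check(8); cv2.imwrite('pics/s3.png',p['image'][:,:,::-1])"
```

```text
time: 8.0
ee_pos: [0.4999, 0.0322, 0.1198]
eef_rot: [3.141, 0.003, -0.281]
wrist_force: [-1.1, 0.6, -1.9]
opening: 0.0231
grip_force: 59.5
[(8.05, 332, 72), (8.1, 332, 82), (8.15, 332, 85), (8.2, 332, 78), (8.25, 332, 73), (8.3, 332, 74), (8.35, 38, 56), (8.4, 50, 55)] z 0.1216 F tool [0.19 0.05 0.7 ] sd [0.4 0.5 0.5]
```

View pics/s3.png

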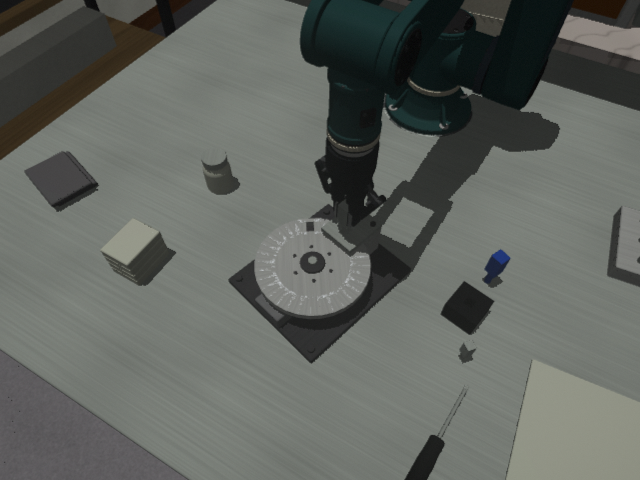

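```bash
sed -i 's/(a>.5)&(a<5.8)/(a>.6)\&(a<5.5)/' h.py
python3 -m inch '[[[0,0,0.3],[0,0,0],1],[[0,0,0],[0,0,0],1]]'
python3 -c "
from h import *
check(6)"
python3 -m inch '[[[0,0,0.2],[0,0,0],1],[[0,0,0],[0,0,0],1]]'
python3 -c "
from h import *
check(6)"
```

```text
time: 8.6
ee_pos: [0.5005, 0.0321, 0.1179]
eef_rot: [3.141, 0.001, -0.281]
wrist_force: [-0.3, 0.9, -1.7]
opening: 0.0233
grip_force: 59.5
[(8.65, 98, 72), (8.7, 108, 71), (8.75, 122, 54), (8.8, 132, 53), (8.85, 142, 50), (8.9, 152, 41)] z 0.1183 F tool [-0.18 -0.01  0.83] sd [0.4 0.4 0.3]
time: 9.1
ee_pos: [0.5006, 0.0321, 0.116]
eef_rot: [3.141, 0.001, -0.281]
wrist_force: [0.4, -0.4, -0.7]
opening: 0.0235
grip_force: 59.5
[(9.15, 198, 53), (9.2, 208, 51), (9.25, 218, 50), (9.3, 230, 49), (9.35, 239, 48), (9.4, 248, 45)] z 0.1163 F tool [-0.22 -0.25  0.76] sd [0.5 0.2 0.5]
```

```bash
python3 -m inch '[[[0,0,0.1],[0,0,0],1],[[0,0,0],[0,0,0],1]]' | grep -E "time|force"
python3 -c "
from h import *
check(6)"
python3 -m inch '[[[0,0,0.1],[0,0,0],1],[[0,0,0],[0,0,0],1]]'| grep -E "time|force"
python3 -c "
from h import *
check(6)"
python3 -m inch '[[[0,0,0.1],[0,0,0],1],[[0,0,0],[0,0,0],1]]'| grep -E "time|force"
python3 -c "
from h import *
check(6)"
```

```text
time: 9.6
wrist_force: [-0.6, -0.4, -1.2]
grip_force: 59.5
[(9.65, 294, 37), (9.7, 304, 38), (9.75, 314, 37), (9.8, 36, 128), (9.85, 304, 128), (9.9, 290, 128)] z 0.1153 F tool [-0.27  0.11  1.23] sd [0.5 0.3 0.4]
time: 10.1
wrist_force: [-0.5, 0.6, -0.9]
grip_force: 59.5
[(10.15, 38, 57), (10.2, 48, 55), (10.25, 58, 54), (10.3, 68, 55), (10.35, 76, 77), (10.4, 86, 76)] z 0.1143 F tool [-0.43  0.25  1.69] sd [0.5 0.4 0.3]
time: 10.6
wrist_force: [-0.6, 0.4, -1.0]
grip_force: 59.5
[(10.65, 140, 53), (10.7, 150, 43), (10.75, 160, 40), (10.8, 170, 42), (10.85, 180, 47), (10.9, 188, 50)] z 0.1133 F tool [-0.14 -0.18  0.95] sd [0.7 0.5 0.4]
```

```bash
for i in 1; do python3 -m inch '[[[0,0,0.1],[0,0,0],1],[[0,0,0],[0,0,0],1]]' | grep -E "time|force"
python3 -c "
from h import *
check(5)"; done
python3 -m inch '[[[0,0,0.1],[0,0,0],1],[[0,0,0],[0,0,0],1]]'| grep -E "time|force"
python3 -c "
from h import *
check(5)"
```

```text
time: 11.1
wrist_force: [0.7, -0.9, -1.3]
grip_force: 59.5
[(11.15, 238, 47), (11.2, 246, 46), (11.25, 254, 43), (11.3, 264, 38), (11.35, 274, 37)] z 0.1123 F tool [-0.16  0.57  1.29] sd [0.4 0.2 0.6]
time: 11.55
wrist_force: [-0.3, 0.1, -0.9]
grip_force: 59.6
[(11.6, 314, 128), (11.65, 40, 129), (11.7, 38, 129), (11.75, 36, 128), (11.8, 312, 129)] z 0.1113 F tool [0.3  0.42 0.5 ] sd [0.6 0.4 0.4]
```

```bash
python3 -c "
from h import *
check(5)"
python3 -m inch '[[[0,0,0.07],[0,0,0],1],[[0,0,0],[0,0,0],1]]'| grep -E "time|force"
python3 -c "
from h import *
check(5)"
python3 -m inch '[[[0,0,0.07],[0,0,0],1],[[0,0,0],[0,0,0],1]]'| grep -E "time|force"
python3 -c "
from h import *
check(5)"
```

```text
[(11.85, 298, 129), (11.9, 40, 129), (11.95, 304, 129), (12.0, 36, 63), (12.05, 42, 57)] z 0.1113 F tool [-0.04  0.14  0.75] sd [0.3 0.5 0.3]
time: 12.25
wrist_force: [-0.9, -0.7, -0.9]
grip_force: 60.1
[(12.3, 82, 80), (12.35, 88, 80), (12.4, 98, 76), (12.45, 106, 68), (12.5, 114, 63)] z 0.1107 F tool [ 0.32  0.96 -0.06] sd [0.5 0.5 0.3]
time: 12.7
wrist_force: [-0.4, -0.6, 0.5]
grip_force: 60.3
[(12.75, 152, 39), (12.8, 158, 40), (12.85, 164, 40), (12.9, 170, 45), (12.95, 178, 49)] z 0.11 F tool [ 0.19  1.09 -0.94] sd [0.6 0.5 0.4]
```

```bash
python3 -m inch '[[[0,0,0.1],[0,0,0],1],[[0,0,0],[0,0,0],1]]'| grep -E "time|force"
python3 -c "
from h import *
check(4)"
python3 -m inch '[[[0,0,0.07],[0,0,0],1],[[0,0,0],[0,0,0],1]]'| grep -E "time|force"
python3 -c "
from h import *
check(5)"
```

```text
time: 13.15
wrist_force: [-0.1, -0.9, 1.7]
grip_force: 60.3
[(13.2, 204, 57), (13.25, 206, 56), (13.3, 214, 56), (13.35, 214, 58)] z 0.109 F tool [-0.16  1.39 -1.88] sd [0.3 0.5 0.7]
time: 13.55
wrist_force: [-0.2, -1.0, 3.6]
grip_force: 60.3
[(13.6, 238, 55), (13.65, 239, 55), (13.7, 244, 53), (13.75, 250, 52), (13.8, 252, 51)] z 0.1083 F tool [-0.01  1.73 -2.67] sd [0.5 0.3 0.5]
```

```bash
python3 -m inch '[[[0,0,0.05],[0,0,0],1],[[0,0,0],[0,0,0],1]]'| grep -E "time|force"
python3 -c "
from h import *
check(6)"
```

```text
time: 14.0
wrist_force: [-0.6, -2.2, 1.8]
grip_force: 60.3
[(14.05, 268, 43), (14.1, 270, 41), (14.15, 272, 40), (14.2, 276, 38), (14.25, 278, 37), (14.3, 282, 37)] z 0.1077 F tool [-0.06  2.1  -3.14] sd [0.4 0.6 0.5]
```

```bash
python3 -m inch '[[[0,0,0.05],[0,0,0],1]]'| grep -E "time|force"
python3 -c "
from h import *
check(5)"
```

```text
time: 14.4
wrist_force: [-0.9, -2.1, 4.4]
grip_force: 60.4
[(14.45, 290, 37), (14.5, 292, 37), (14.55, 294, 37), (14.6, 296, 38), (14.65, 298, 42)] z 0.1072 F tool [ 0.27  2.56 -3.52] sd [0.5 0.3 0.4]
```

```bash
python3 -m inch '[[[0,0,0.04],[0,0,0],1]]'| grep -E "time|force"
python3 -c "
from h import *
check(6)"
```

```text
time: 14.75
wrist_force: [-0.4, -2.2, 4.9]
grip_force: 60.5
[(14.8, 306, 40), (14.85, 308, 41), (14.9, 308, 41), (14.95, 310, 38), (15.0, 312, 37), (15.05, 314, 36)] z 0.1069 F tool [-0.02  2.6  -3.85] sd [0.2 0.3 0.6]
```

```bash
python3 -m inch '[[[0,0,0.03],[0,0,0],1],[[0,0,0],[0,0,0],1],[[0,0,0],[0,0,0],1],[[0,0,0],[0,0,0],1],[[0,0,0],[0,0,0],1]]'| grep -E "time|force"
for i in 1 2 3 4 5 6; do python3 -m inch '[[[0,0,0],[0,0,0],1],[[0,0,0],[0,0,0],1],[[0,0,0],[0,0,0],1]]'| grep -E "time|wrist"; done
python3 -c "
from h import *
check(4)"
```

```text
time: 15.55
wrist_force: [-1.2, -1.6, 4.4]
grip_force: 60.5
time: 15.85
wrist_force: [-0.6, -3.0, 4.9]
time: 16.15
wrist_force: [-0.7, -3.1, 4.0]
time: 16.45
wrist_force: [-0.3, 0.8, -1.2]
time: 16.75
wrist_force: [-1.3, -2.6, 1.8]
time: 17.05
wrist_force: [-1.1, -2.0, 0.6]
time: 17.35
wrist_force: [-1.8, -2.7, 0.4]
[(17.4, 48, 128), (17.45, 36, 129), (17.5, 314, 128), (17.55, 36, 128)] z 0.1065 F tool [-1.7   2.61 -0.17] sd [0.6 0.3 0.7]
```

```bash
python3 -m inch '[[[0,0,0.15],[0,0,0],1],[[0,0,0.15],[0,0,0],1],[[0,0,0],[0,0,0],1]]'
python3 -c "
from h import *
check(3)"
python3 -m inch '[[[0,0,0.1],[0,0,0],1],[[0,0,0.1],[0,0,0],1],[[0,0,0],[0,0,0],1]]'
python3 -c "
from h import *
check(3)"
```

```text
time: 17.85
ee_pos: [0.5013, 0.0319, 0.1035]
eef_rot: [3.141, -0.001, -0.281]
wrist_force: [-0.5, -3.5, 0.7]
opening: 0.0233
grip_force: 60.0
[(17.9, 36, 128), (17.95, 314, 128), (18.0, 36, 129)] z 0.1037 F tool [ 1.22  2.87 -0.42] sd [0.1 0.3 0.4]
time: 18.3
ee_pos: [0.5008, 0.0321, 0.1014]
eef_rot: [3.141, 0.0, -0.281]
wrist_force: [0.1, -3.5, 0.0]
opening: 0.0234
grip_force: 60.0
[(18.35, 36, 128), (18.4, 36, 129), (18.45, 314, 128)] z 0.1015 F tool [ 0.4   3.05 -0.61] sd [0.2 0.2 0.5]
```

```bash
python3 -m inch '[[[0,0,0.15],[0,0,0],1],[[0,0,0.15],[0,0,0],1],[[0,0,0.15],[0,0,0],1],[[0,0,0.05],[0,0,0],1],[[0,0,0],[0,0,0],1]]'
python3 -m inch '[[[0,0,0.08],[0,0,0],1],[[0,0,0],[0,0,0],1]]'
python3 -m inch '[[[0,0,0.06],[0,0,0],1],[[0,0,0],[0,0,0],1]]'
```

```text
time: 18.95
ee_pos: [0.5006, 0.0321, 0.0963]
eef_rot: [3.141, 0.001, -0.281]
wrist_force: [-0.9, -3.2, 0.3]
opening: 0.0233
grip_force: 60.1
time: 19.15
ee_pos: [0.5008, 0.0321, 0.0956]
eef_rot: [3.141, 0.0, -0.281]
wrist_force: [-1.0, -2.2, -0.1]
opening: 0.0234
grip_force: 60.1
time: 19.35
ee_pos: [0.5009, 0.0321, 0.0951]
eef_rot: [3.142, -0.0, -0.281]
wrist_force: [-1.3, -3.0, 0.8]
opening: 0.0237
grip_force: 60.1
```

```bash
python3 -m inch '[[[0,0,0.06],[0,0,0],1],[[0,0,0],[0,0,0],1]]' | grep -E "ee_pos|wrist"
python3 -m inch '[[[0,0,0.05],[0,0,0],1],[[0,0,0],[0,0,0],1]]'| grep -E "ee_pos|wrist"
python3 -m inch '[[[0,0,0.05],[0,0,0],1],[[0,0,0],[0,0,0],1]]'| grep -E "ee_pos|wrist"
```

```text
ee_pos: [0.5009, 0.0321, 0.0945]
wrist_force: [0.5, -3.5, 1.0]
ee_pos: [0.5009, 0.0321, 0.0943]
wrist_force: [-0.0, -2.3, 2.8]
ee_pos: [0.5009, 0.0321, 0.0943]
wrist_force: [-2.7, -2.6, 5.0]
```

Seated at the predicted height. I'll let go and retreat.

```bash
python3 -m inch '[[[0,0,0],[0,0,0],0.6],[[0,0,0],[0,0,0],0.5],[[0,0,0],[0,0,0],0.45],[[0,0,0],[0,0,0],0.45],[[0,0,-1],[0,0,0],0.45],[[0,0,-2],[0,0,0],0.45],[[0,0,-3],[0,0,0],0.45],[[0,0,-4],[0,0,0],0.45],[[-2,0,-2],[0,0,0],0.45],[[0,0,0],[0,0,0],0.45],[[0,0,0],[0,0,0],0.45]]'
python3 - <<'E'
from h import *
check(4)
p=wrist(); cv2.imwrite("pics/w4.png",p["image"][:,:,::-1])
for n in ("pin","pin_shoulder"): print(n,[(np.round(d["location"],4),round(d["confidence"],2)) for d in env.place_of(n,p)])
E
```

```text
time: 21.05
ee_pos: [0.4819, 0.0378, 0.2143]
eef_rot: [-3.141, -0.002, -0.281]
wrist_force: [-0.3, -0.3, -1.0]
opening: 0.047
grip_force: 0.0
[(21.1, 272, 126), (21.15, 282, 126), (21.2, 282, 126), (21.25, 272, 126)] z 0.2117 F tool [-0.03  0.64 -0.09] sd [0.4 0.2 0.4]
pin [(array([0.5781, 0.2952, 0.0013]), 0.97), (array([0.4986, 0.0337, 0.0537]), 0.84), (array([ 0.4106,  0.2896, -0.0008]), 0.74), (array([0.5017, 0.0337, 0.0863]), 0.39)]
pin_shoulder [(array([0.5003, 0.0313, 0.0909]), 0.73), (array([0.5778, 0.2976, 0.0246]), 0.64), (array([0.4106, 0.2871, 0.036 ]), 0.63)]
```

View pics/w4.png

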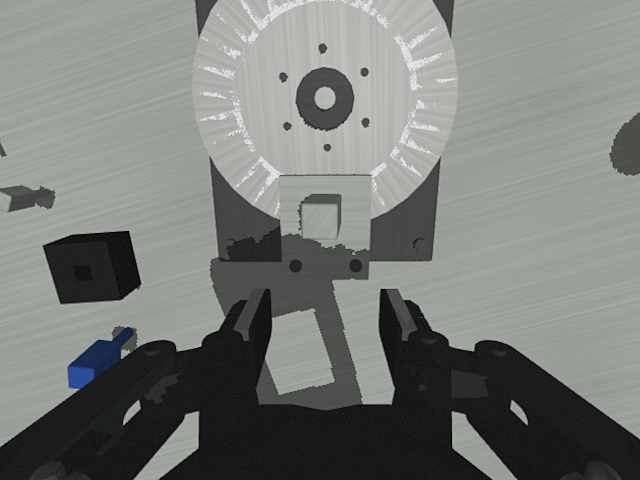

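The picture shows the pin's head upright on the bridge at (321,218). The dial is at rest with its hole hidden under the bridge, and the gripper is clear. Handing in.

```bash
python3 -c "
from bench import env
print(env.finish_job())"
```

```text
the job is handed in; nothing more can be done
None
```

The pin is fully home through the slot and the dial's hole, the dial is locked after being braked to a creep of about 0.5 rad/s at the last reading, and I let go and handed in the job at about 21 s; peak vertical wrist-force reading was about 6 N, and no verdict was returned.

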